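# Swing the hold-downs over a ukulele soundboard

## Task

Secure the ukulele soundboard on its work board: with a fingertip, push the green and the black swivel arm round, in either order, until each points at the round soundhole with its nose over the soundboard. Pick nothing up, do not shift the soundboard or lean on it, and leave the dark wooden arm, the glue bottle, the chisel and the brass weight as they are; finish clear of everything.

Things in the scene. Friction and masses are not known exactly. Their poses are not given: they have to be found in the camera images.
- workboard: fixed brown fibreboard work board, 380 mm (x) by 340 mm (y), 18 mm thick; origin: centre of its underside. The soundboard lies on it, long axis along x, between five dark dowels 8 mm thick that stand 12 mm above the board. The green and black arms have their pivots 115 mm either side (board +y and -y) of the soundhole; which is on which side varies
- soundboard: loose thin ukulele soundboard of pale spruce, 275 mm long (x), 124 mm wide at the waist, 180 mm and 140 mm at the bouts, 4 mm thick, about 120 g, easily slid; its top is 22 mm above the bench. Braces up to 6 mm tall on top, all within 45 mm of its long axis. The arms pass 4 mm (their cork pads 2 mm) over it, not touching. Origin: underside, near the middle
- soundhole (a point): centre of the soundhole, a black disc 50 mm across with a pale ring, at the soundboard's waist, on its top (22 mm above the bench)
- green_pivot (a point): top of the green arm's 28 mm round hub, on its upright swivel axis. The arm is a level bar 18 mm wide, its underside 26 mm and its top 44 mm above the bench. This frame turns with the arm: x from hub to nose, z up. It starts 0.8 to 2.4 rad off the soundhole's direction, to either side; no stop hinders the shorter turn. Stiff: 1.5 N, 50 mm out, turns it; it stays where left
- green_nose (a point): rounded end of the green arm, on its centre line at the height of its top, 75 mm from the pivot
- black_pivot (a point): top of the black arm's 28 mm round hub, on its upright swivel axis. The arm is a level bar 18 mm wide, its underside 26 mm and its top 44 mm above the bench. This frame turns with the arm: x from hub to nose, z up. It starts 0.8 to 2.4 rad off the soundhole's direction, to either side; no stop hinders the shorter turn. Stiff: 1.5 N, 50 mm out, turns it; it stays where left
- black_nose (a point): rounded end of the black arm, on its centre line at the height of its top, 75 mm from the pivot
- tail_pivot (a point): top of the hub of the dark wooden arm, same shape and heights as the green one, at the work board's +x end; x axis along the arm from hub to nose. It already points at the soundhole
- glue: loose white glue bottle with orange cap and yellow label, 50 mm in diameter, 130 mm tall, standing on the bench beside the work board; origin: centre of its underside
- chisel: loose wood chisel lying on the bench beside the work board, 214 mm long, handle 25 mm thick towards its -x, blade towards +x; origin: on the bench where handle meets blade
- weight: loose brass weight, 44 mm in diameter, 54 mm tall with a small knob, standing on a far corner of the work board; origin: centre of its underside
Things that resemble listed ones, but are neither listed nor needed, are in the scene too. What is meant by the glue is not red, and is the smaller of those in its own colour. Of the things like the weight, leave any that is grey; of the rest the smaller one is meant.

How it is judged (in metres and radians):
At the end, for the whole second after the job is handed in: The green and black arms' centre lines pass within 24 mm of the soundhole's centre, noses within 70 mm of it; soundboard at rest, moved under 10 mm; wooden arm's line within 30 mm of the centre; bottle, chisel, weight moved under 15 mm, bottle and weight upright (0.2 rad) (y of soundhole in the frame of green_pivot between -0.024 and 0.024 m and x of soundhole in the frame of green_pivot above 0.05 m and y of soundhole in the frame of black_pivot between -0.024 and 0.024 m and x of soundhole in the frame of black_pivot above 0.05 m and horizontal distance between soundhole and green_nose below 0.07 m and horizontal distance between soundhole and black_nose below 0.07 m and distance of tail_pivot from where it was at the start of the episode below 0.005 m and y of soundhole in the frame of tail_pivot between -0.03 and 0.03 m and distance of soundboard from where it was at the start of the episode below 0.01 m and distance of each of glue, chisel, weight from where it was at the start of the episode below 0.015 m and angle between each of glue, weight's own z axis and vertical below 0.2 rad and linear speed of soundboard below 0.02 m/s); the robot touches nothing.
It fails at once if the soundboard was shifted or lifted (more than 10 mm) (distance of soundboard from where it was at the start of the episode above 0.01 m).
It fails at once if the fingers leaned on the thin soundboard (over 12 N) (contact force between the fingers and soundboard above 12 N).
It fails at once if the dark wooden arm was turned (y of soundhole in the frame of tail_pivot above 0.03 m or y of soundhole in the frame of tail_pivot below -0.03 m).
It fails at once if the glue bottle, chisel or brass weight was moved, lifted or tipped (distance of any of glue, chisel, weight from where it was at the start of the episode above 0.015 m or angle between any of glue, weight's own z axis and vertical above 0.2 rad).
It also fails if it takes over 64 s, if anything falls off the work surface, if the arm or the gripper's body presses on something with over 40 N, if the wrist force passes 120 N, or if a joint passes its speed limit or range.

## Robot

A 6-joint arm with a two-finger parallel gripper is mounted at the origin on the work surface. World frame = base frame: x ahead of the robot, y to its left, z up, the work surface at z = 0. Lengths are in m, angles in degrees, forces in N, time in s.
With the tool pointing down it reaches from about 0.4 to 0.825 m from the base axis. Payload 7 kg.
Tool frame: the origin (TCP) lies on the centre line of the jaws, within the pads' length; the fingertips stand 19 mm ahead of it and the grasp point (between the pads) is the TCP; z points along the fingers, y is the line along which they close (so a half turn about z gives the same grasp; the last joint's range is limited). The gripper opens to 88 mm and grips with 3 to 60 N. Pads are 19 mm wide; open, the fingers measure 130 mm over their backs; the gripper's body (78 mm by 193 mm) begins 47 mm behind the grasp point.
Start: joints at [-50.185, 20.546, 0.682, 0, -70.136, -16.507], TCP at [0.267, -0.62, 0.246] pointing down, gripper open.
Joint ranges: [-176.03, 176.03], [-82.01, 121.73], [-58.28, 71.71], [-173.87, 95.51], [-174.79, -0.11], [-173.66, 173.66]. Speed limits (degrees/s): [136.94, 136.94, 172.46, 180, 180, 180].

## Interface

Orientations are given as [roll, pitch, yaw] about the fixed x, y, z axes, in that order (R = Rz(yaw) Ry(pitch) Rx(roll)).
In Python, from plant import ctrl gives the robot as it stands.
- The arm moves only by the tool move_arm, never from a script. Its argument "motion" is a list of rows, each a list of 3 entries, a list of its own where there are three numbers: the shift along the tool's x, y, z in mm, then the turn, a rotation vector about the tool's x, y, z in degrees, then the closure, from 0 (fully open) to 1 (shut). A call has 1 to 10 rows; each row is the pose to reach, as a shift and turn from the pose commanded when the call began, along the tool's axes at that moment; what a row does not reach only later rows make up. A row lasts 1/12 s, in which the tool goes at most 41.7 mm and 7.16 degrees, less where a joint would pass 70% of its speed; a pose out of reach is approached as far as the arm can. A call with a gripper value outside its range is refused whole. The fingers move at their own pace and stop on an object; the grip force is fixed at half the most. Time passes only in rows, so rows that repeat a pose let the fingers close. It gives the time, the measured TCP pose, the force, the opening and the grip force at its end, in the units of the state.
- ctrl.get_obs(): the state, without advancing time (a new reading comes with each control period).
- ctrl.snapshot(name): name is "side" or "top"; returns a dict with "color" (480x640x3 uint8, blue, green, red), "camera_matrix" (3x3 intrinsics, pixels), "cam_to_world" (4x4, takes a point from camera to world coordinates). Camera axes: x right, y up, looking along -z (the intrinsics and any distortion apply to the point x, -y, -z); pixel columns grow to the right and rows downward; lengths in m; the calibration is good to about 2 mm. A picture is of the moment at which its call begins. There is no depth.
- ctrl.close_job(): hands the job in; it is judged then, once.
The state is a dict: "clock": time; "joint_pos": joint angles; "qvel": joint speeds; "tau": joint torques, N m; "tool_pos": TCP position; "orientation": TCP orientation; "force": force on the tool from outside, world axes, zero at the start; "moment": the same for the moment, N m; "opening": finger opening in m; "gripper_force": force on a finger pad.
Only numpy, scipy, OpenCV 4.12 (cv2) and the standard library are available. Lean on these libraries where they do the work, as an engineer would, in place of code of your own. Each camera call takes 0.05 s, during which the arm holds its last target. There are 200 camera calls.

## Working session

There is one attempt and no reset: what is moved stays moved. The work goes in short steps, Python scripts to look and compute and a tool call to move; the robot and the scene stay as the last step left them, time stands still between calls to the robot, and variables do not carry over. Pictures are saved under pics/ and viewed, at most 10 in all, crops included, and the job is handed in when it is done.

Besides the shell and the picture viewer there is one more tool, called after "Emit:" as name(argument=value, ...), one argument or row to a line, values as JSON. move_arm: Moves the arm, as the interface text tells. Its arguments: {"type":"object","properties":{"motion":{"type":"array"}},"required":["motion"]}

```bash
mkdir -p pics
cat > h.py <<'E'
import numpy as np, cv2, pickle
def ray(s,uv):
    K=np.array(s["camera_matrix"]);T=np.array(s["cam_to_world"])
    d=np.linalg.inv(K)@[uv[0],uv[1],1.]; d=T[:3,:3]@(d*[1,-1,-1]); return T[:3,3],d
def onz(s,uv,z):
    o,d=ray(s,uv); return o+d*(z-o[2])/d[2]
def proj(s,P):
    K=np.array(s["camera_matrix"]);T=np.array(s["cam_to_world"])
    c=T[:3,:3].T@(np.array(P)-T[:3,3])*[1,-1,-1]; p=K@c; return p[:2]/p[2]
def tri(s1,u1,s2,u2):
    o1,d1=ray(s1,u1);o2,d2=ray(s2,u2)
    t=np.linalg.lstsq(np.c_[d1,-d2],o2-o1,rcond=None)[0]
    a=o1+d1*t[0];b=o2+d2*t[1]; return (a+b)/2,np.linalg.norm(a-b)
E
python3 - <<'E'
from plant import ctrl
import cv2,pickle
for n in("top","side"):
    s=ctrl.snapshot(n); cv2.imwrite(f"pics/{n}0.png",s["color"]); pickle.dump(s,open(n+"0.pkl","wb")); print(n,s["camera_matrix"],s["cam_to_world"],s.keys())
print(ctrl.get_obs())
E
```

```text
top [[604.52664037   0.         315.0606402 ]
 [  0.         604.52664037 237.85474106]
 [  0.           0.           1.        ]] [[ 0.00598106  0.99805653 -0.06202728  0.6059764 ]
 [-0.99996447  0.00633794  0.00555843  0.03395615]
 [ 0.00594075  0.06199183  0.99805898  1.26383741]
 [ 0.          0.          0.          1.        ]] dict_keys(['color', 'camera_matrix', 'cam_to_world'])
side [[486.20629732   0.         316.42688414]
 [  0.         486.20629732 243.83076808]
 [  0.           0.           1.        ]] [[-0.9979054   0.05328914 -0.03667539  0.6452314 ]
 [-0.06334644 -0.69000659  0.72102575  0.75338641]
 [ 0.01311658  0.72183875  0.69193698  0.73925795]
 [ 0.          0.          0.          1.        ]] dict_keys(['color', 'camera_matrix', 'cam_to_world'])
{'clock': 0.1, 'joint_pos': array([-5.01846066e+01,  2.05880585e+01,  6.39490683e-01, -1.57728072e-02,
       -7.01370547e+01, -1.65073586e+01]), 'qvel': array([ 0.01490444, -0.07601421,  0.03021994,  0.04699764, -0.00071888,
        0.0387353 ]), 'tau': array([-2.99176776e-03, -5.84162843e+01,  2.93752956e+01,  7.01542273e+00,
        1.01708501e-02, -9.33501656e-05]), 'tool_pos': array([ 0.26689104, -0.61955201,  0.24471788]), 'orientation': array([ 1.79913693e+02, -1.01135241e-02, -1.56697328e+02]), 'force': array([ 0.73364539, -0.0537586 , -0.64648122]), 'moment': array([ 0.03959319, -0.02570184,  0.01123228]), 'gripper_force': 0.0, 'opening': 0.0875400519670409}
```

View pics/top0.png

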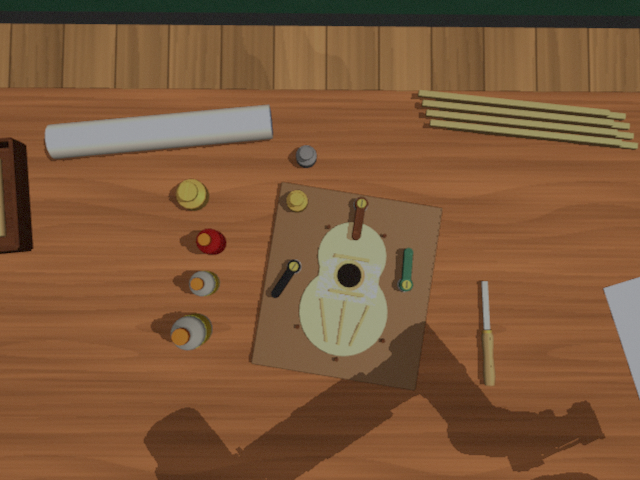

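View pics/side0.png

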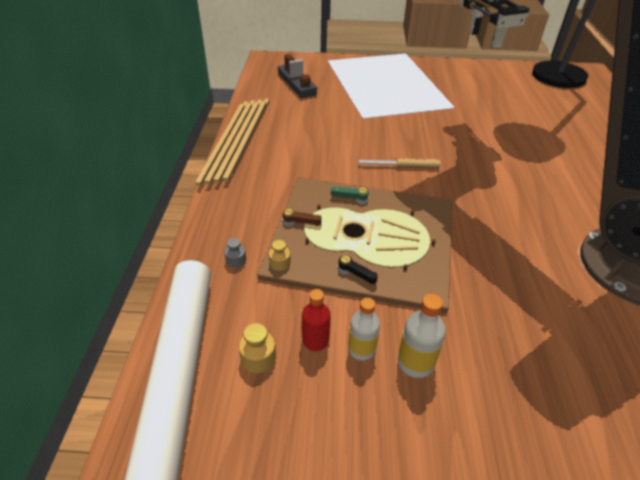

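The top view shows the green hub at (406,285) with its nose at (407,250), the black hub at (294,266) with its nose at (275,295), and the soundhole at (349,275). The tail arm runs from (361,203) to (357,238). In the side view the green hub is at (363,192), the black hub at (345,260) and the hole at (353,230).

Possible mix-ups, by top-view pixel:
- **Bottles:** red (210,242), small white (203,283), large white (188,332). The glue is the small white one.
- **Weights:** grey (306,156), large brass (191,194), small brass (297,201). The weight is the small brass one.
- **Arms:** green (406,268), black (284,280), dark wooden (359,220). I need the green and the black.

```bash
cat > m.py <<'E'
import numpy as np, cv2, sys, pickle
from h import *
def comp(img,mask,seed,rad):
    m=np.zeros(mask.shape,np.uint8); cv2.circle(m,seed,rad,255,-1); m&=mask
    n,l,st,c=cv2.connectedComponentsWithStats(m)
    k=1+np.argmax(st[1:,4]); return c[k],st[k,4],l==k
def masks(s):
    h=cv2.cvtColor(s["color"],cv2.COLOR_BGR2HSV)
    return dict(brass=cv2.inRange(h,(22,100,100),(36,255,255)),dark=cv2.inRange(h,(0,0,0),(180,255,55)),green=cv2.inRange(h,(70,80,30),(95,255,255)))
E
python3 - <<'E'
from m import *
t=pickle.load(open("top0.pkl","rb"));d=pickle.load(open("side0.pkl","rb"))
M,N=masks(t),masks(d)
out=t["color"][150:390,160:480].copy();out=cv2.resize(out,None,fx=2.5,fy=2.5,interpolation=cv2.INTER_CUBIC)
def mark(c): cv2.circle(out,tuple(int(v) for v in ((c[0]-160)*2.5+1,(c[1]-150)*2.5+1)),3,(255,0,255),-1)
P={}
for n,k,a,b,r in [("hole","dark",(349,275),(353,230),16),("gcap","brass",(406,285),(363,192),9),("bcap","brass",(294,266),(345,260),9),("tcap","brass",(361,203),(289,215),9)]:
    ca,aa,_=comp(t,M[k],a,r);cb,ab,_=comp(d,N[k],b,r)
    p,e=tri(t,ca,d,cb);P[n]=p;mark(ca);print(n,ca,aa,cb,ab,"tri",p.round(4),"gap",round(e,4),"z-plane",onz(t,ca,.022 if n=="hole" else .046).round(4))
for n,k,a in [("g","green",(406,266)),("b","dark",(283,281))]:
    c,ar,l=comp(t,M[k],a,24); ys,xs=np.nonzero(l)
    w=np.array([onz(t,(x,y),.044) for x,y in zip(xs,ys)])[:,:2]
    hub=onz(t,comp(t,M["brass"],(406,285) if n=="g" else (294,266),9)[0],.046)[:2]
    v=w.mean(0)-hub; far=np.linalg.norm(w-hub,axis=1).max()
    H=P["hole"][:2]-hub
    print(n,"n",ar,"ang",np.degrees(np.arctan2(v[1],v[0])),"far",far,"target",np.degrees(np.arctan2(H[1],H[0])),"dist",np.linalg.norm(H));mark(c)
for n,a in [("glue",(203,283)),("biggl",(188,332)),("red",(210,242)),("weight",(297,201))]: print(n,onz(t,a,.07 if n=="weight" else .125).round(3))
cv2.imwrite("pics/crop.png",out)
E
```

```text
hole [348.73123487 274.91283293] 413 [353.45       230.11666667] 180 tri [ 0.6062 -0.0423  0.0234] gap 0.0026 z-plane [ 0.6074 -0.0425  0.022 ]
gcap [406.0625   284.078125] 64 [362.72 191.04] 25 tri [ 0.5877 -0.1564  0.0447] gap 0.0041 z-plane [ 0.5897 -0.1564  0.046 ]
bcap [293.21538462 265.84615385] 65 [344.87719298 259.19298246] 57 tri [0.6237 0.0708 0.0461] gap 0.0024 z-plane [0.625  0.0708 0.046 ]
tcap [361.02941176 202.94117647] 68 [287.76923077 212.15384615] 13 tri [ 0.7524 -0.0656  0.0456] gap 0.0016 z-plane [ 0.7531 -0.0656  0.046 ]
g n 260 ang -1.8572857262097653 far 0.071239332844227 target 81.79324862900121 dist 0.1152207260260605
b n 308 ang 146.12186779307984 far 0.07394963060184384 target -99.43552576550708 dist 0.11466456137953865
glue [0.591 0.237 0.125]
biggl [0.499 0.264 0.125]
red [0.668 0.226 0.125]
weight [0.753 0.064 0.07 ]
```

View pics/crop.png

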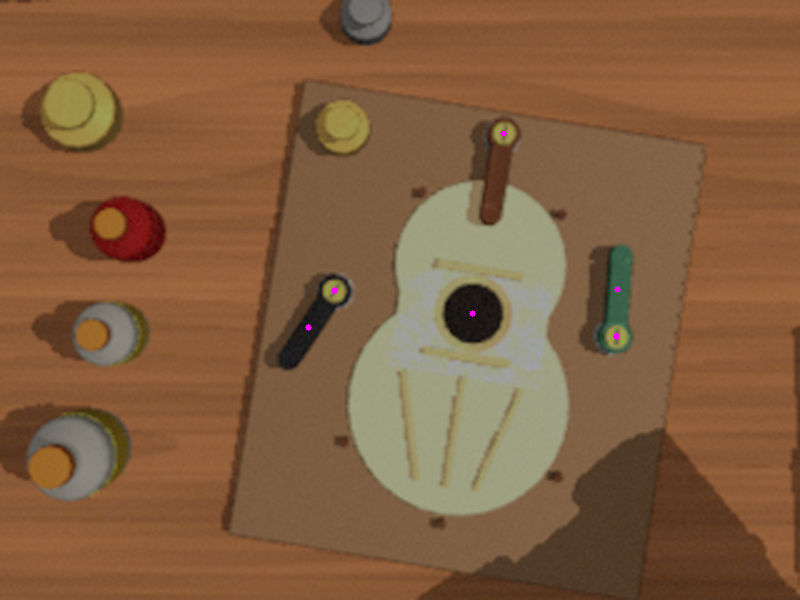

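The crop confirms the choices: the marks sit on the green hub and bar, the black hub and bar, the soundhole, and the tail hub. Triangulated hub tops are about 45–46 mm high and the soundboard about 23 mm, which agrees with the text. Green has to turn +84° (from −2° to 82°) and black +114° (from 146° to 260°), both counterclockwise. I'll push with closed fingers, keeping tool y along the arm.

```bash
cat > g.py <<'E'
import numpy as np
from scipy.spatial.transform import Rotation as R
from plant import ctrl
ARM=dict(g=((.5887,-.1564),-1.9,81.8),b=((.6243,.0708),146.1,260.6))
def pose(a,th,off,z,r=.050):
    p,_,_=ARM[a];t=np.radians(th);u=np.array([np.cos(t),np.sin(t)]);n=np.array([u[1],-u[0]])
    base=th-90 if a=="g" else th-270
    return np.r_[np.array(p)+r*u+off*n,z],R.from_euler("xyz",[180,0,base],degrees=True)
def rel(cur,tgt):
    return (cur[1].inv().apply(tgt[0]-cur[0])*1000).round(0), (cur[1].inv()*tgt[1]).as_rotvec(degrees=True).round(1)
def now():
    o=ctrl.get_obs(); return np.array(o["tool_pos"]),R.from_euler("xyz",o["orientation"],degrees=True)
E
python3 - <<'E'
from g import *
print(pose("g",-1.9,.03,.15)[0],rel(now(),pose("g",-1.9,.03,.15)))
E
```

```text
[ 0.63767786 -0.18804127  0.15      ] (array([-511.,  249.,   95.]), array([  0.1,   0. , -64.8]))
```

Emit:
move_arm(
  motion=[
    [[-511, 249, 95], [0, 0, -65], 1],
    [[-511, 249, 95], [0, 0, -65], 1],
    [[-511, 249, 95], [0, 0, -65], 1],
    [[-511, 249, 95], [0, 0, -65], 1],
    [[-511, 249, 95], [0, 0, -65], 1],
    [[-511, 249, 95], [0, 0, -65], 1],
    [[-511, 249, 95], [0, 0, -65], 1],
    [[-511, 249, 95], [0, 0, -65], 1],
    [[-511, 249, 95], [0, 0, -65], 1],
    [[-511, 249, 95], [0, 0, -65], 1],
  ],
)

```text
clock: 0.93
tool_pos: [0.536, -0.3065, 0.1764]
orientation: [180.0, 0.0, -91.2]
force: [0.1, -0.4, 0.1]
opening: 0.0265
gripper_force: 0.0
```

Emit:
move_arm(
  motion=[
    [[0, 0, 0], [0, 0, 0], 1],
    [[0, 0, 0], [0, 0, 0], 1],
    [[0, 0, 0], [0, 0, 0], 1],
    [[0, 0, 0], [0, 0, 0], 1],
    [[0, 0, 0], [0, 0, 0], 1],
    [[0, 0, 0], [0, 0, 0], 1],
  ],
)

```text
clock: 1.43
tool_pos: [0.5345, -0.3093, 0.1771]
orientation: [-180.0, -0.0, -91.8]
force: [0.1, -0.6, 0.4]
opening: 0.0003
gripper_force: 0.0
```

Run:
```python
from g import *
print(ctrl.get_obs()["opening"],now()[0]);print(rel(now(),pose("g",-1.9,.03,.15)))
```

```text
0.0002953389060974526 [ 0.53446547 -0.30934718  0.1771208 ]
(array([-124.,  -99.,   27.]), array([-0. , -0. ,  0.1]))
```

Emit:
move_arm(
  motion=[
    [[-124, -99, 27], [0, 0, 0], 1],
    [[-124, -99, 27], [0, 0, 0], 1],
    [[-124, -99, 27], [0, 0, 0], 1],
    [[-124, -99, 27], [0, 0, 0], 1],
    [[-124, -99, 27], [0, 0, 0], 1],
    [[-124, -99, 27], [0, 0, 0], 1],
    [[-124, -99, 60], [0, 0, 0], 1],
    [[-124, -99, 80], [0, 0, 0], 1],
    [[-124, -99, 80], [0, 0, 0], 1],
    [[-124, -99, 80], [0, 0, 0], 1],
  ],
)

```text
clock: 2.27
tool_pos: [0.6366, -0.1887, 0.0966]
orientation: [179.9, -0.0, -91.8]
force: [0.3, 0.5, 1.3]
opening: 0.0006
gripper_force: 0.0
```

Run:
```python
from g import *
print(now()[0],rel(now(),pose("g",-1.9,.03,.054)))
```

```text
[ 0.6365535  -0.18866227  0.0966075 ] (array([-1., -1., 43.]), array([ 0.1, -0. ,  0.1]))
```

Emit:
move_arm(
  motion=[
    [[-1, -1, 20], [0, 0, 0], 1],
    [[-1, -1, 35], [0, 0, 0], 1],
    [[-1, -1, 43], [0, 0, 0], 1],
    [[-1, -1, 43], [0, 0, 0], 1],
    [[-1, -1, 43], [0, 0, 0], 1],
    [[-1, -1, 43], [0, 0, 0], 1],
  ],
)

```text
clock: 2.77
tool_pos: [0.6397, -0.1868, 0.0556]
orientation: [-179.9, -0.0, -91.7]
force: [0.5, 0.8, 0.0]
opening: 0.0005
gripper_force: 0.0
```

Run:
```python
from g import *
s=ctrl.snapshot("top");import cv2;from h import *
cv2.imwrite("pics/t1.png",cv2.resize(s["color"][180:340,250:450],None,fx=3,fy=3))
print(now()[0],now()[1].as_euler("xyz",degrees=True),ctrl.get_obs()["force"])
c=now()
for th in [-1.9+6.5*k for k in range(10)]: print(*rel(c,pose("g",th,.0185,.054)))
```

```text
[ 0.63966039 -0.18670422  0.05552854] [-1.79869382e+02 -1.50073372e-02 -9.16883597e+01] [-0.12534602 -0.16098126  0.57614376]
[-10.   2.   2.] [-0.1 -0.   0.2]
[-16.   0.   2.] [-0.1 -0.  -6.3]
[-22.  -1.   2.] [ -0.1  -0.  -12.8]
[-28.  -1.   2.] [ -0.1  -0.  -19.3]
[-34.  -1.   2.] [ -0.1  -0.  -25.8]
[-40.  -0.   2.] [ -0.1  -0.1 -32.3]
[-46.   1.   2.] [ -0.1  -0.1 -38.8]
[-51.   4.   2.] [ -0.1  -0.1 -45.3]
[-57.   6.   1.] [ -0.1  -0.1 -51.8]
[-62.  10.   1.] [ -0.1  -0.1 -58.3]
```

View pics/t1.png

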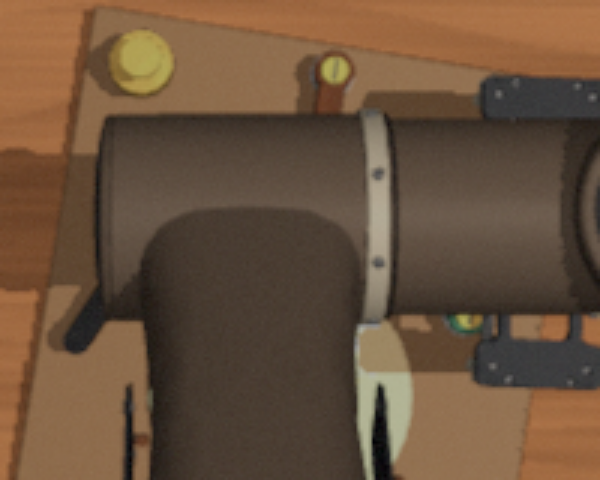

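The wrist hides the fingertips. The green hub shows at (465,320) in the crop, and the weight and wooden arm are undisturbed. Starting the green push.

Emit:
move_arm(
  motion=[
    [[-10, 1, 1], [0, 0, 0], 1],
    [[-16, 0, 1], [0, 0, -6], 1],
    [[-22, -1, 1], [0, 0, -13], 1],
    [[-28, -1, 1], [0, 0, -19], 1],
    [[-34, -1, 1], [0, 0, -26], 1],
    [[-40, 0, 1], [0, 0, -32], 1],
    [[-46, 1, 1], [0, 0, -39], 1],
    [[-51, 4, 1], [0, 0, -45], 1],
    [[-57, 6, 1], [0, 0, -52], 1],
    [[-57, 6, 1], [0, 0, -52], 1],
  ],
)

```text
clock: 3.65
tool_pos: [0.635, -0.1281, 0.0539]
orientation: [-179.9, -0.1, -39.3]
force: [0.2, 0.1, 1.5]
opening: 0.0005
gripper_force: 0.2
```

Run:
```python
from g import *
o=ctrl.get_obs();print(o["tool_pos"],o["orientation"],o["force"])
c=now()
for th in [50+6.4*k for k in range(6)]: print(th,*rel(c,pose("g",th,.0185,.054)))
```

```text
[ 0.63501651 -0.12808308  0.05393814] [-1.79935132e+02 -8.36083374e-02 -3.93078507e+01] [0.2317409  0.11387656 1.45532857]
50.0 [ 1.  1. -0.] [-0.1 -0.1  0.7]
56.4 [-4. -0. -0.] [-0.1 -0.1 -5.7]
62.8 [-10.  -2.  -0.] [ -0.1  -0.1 -12.1]
69.2 [-16.  -2.  -0.] [ -0.1  -0.1 -18.5]
75.6 [-22.  -2.  -0.] [ -0.   -0.1 -24.9]
82.0 [-28.  -1.  -0.] [ -0.   -0.1 -31.3]
```

Emit:
move_arm(
  motion=[
    [[-4, 0, 0], [0, 0, -6], 1],
    [[-10, -2, 0], [0, 0, -12], 1],
    [[-16, -2, 0], [0, 0, -18], 1],
    [[-22, -2, 0], [0, 0, -25], 1],
    [[-28, -1, 0], [0, 0, -31], 1],
    [[-28, -1, 0], [0, 0, -31], 1],
    [[-28, -1, 0], [0, 0, -31], 1],
  ],
)

```text
clock: 4.23
tool_pos: [0.6138, -0.1103, 0.0534]
orientation: [-180.0, -0.0, -9.0]
force: [0.1, -0.5, 0.2]
opening: 0.0004
gripper_force: 0.0
```

Run:
```python
from g import *
o=ctrl.get_obs();print(o["tool_pos"],o["orientation"],o["force"],o["moment"])
c=now()
print(rel(c,pose("g",82,.0185,.054)))
```

```text
[ 0.61375705 -0.11034292  0.05341633] [-1.79991846e+02 -3.09823574e-02 -9.00290969e+00] [ 0.11485395 -0.48145381  0.19587977] [-0.02302926  0.12659762 -0.05716942]
(array([ 0., -1., -1.]), array([-0., -0., -1.]))
```

Next: back off 8 mm, lift, and go over to the start pose for the black arm.

Emit:
move_arm(
  motion=[
    [[8, 0, 0], [0, 0, 0], 1],
    [[8, 0, 0], [0, 0, 0], 1],
    [[8, 0, -40], [0, 0, 0], 1],
    [[8, 0, -80], [0, 0, 0], 1],
    [[8, 0, -120], [0, 0, 0], 1],
    [[8, 0, -120], [0, 0, 0], 1],
    [[8, 0, -120], [0, 0, 0], 1],
    [[8, 0, -120], [0, 0, 0], 1],
  ],
)

```text
clock: 4.9
tool_pos: [0.6214, -0.112, 0.1729]
orientation: [-180.0, -0.0, -8.8]
force: [0.1, -0.5, -0.3]
opening: 0.0003
gripper_force: 0.0
```

Run:
```python
from g import *
import cv2
s=ctrl.snapshot("side");cv2.imwrite("pics/s2.png",s["color"])
print(now()[0],rel(now(),pose("b",146.1,.03,.17)))
```

```text
[ 0.62092575 -0.11197998  0.17199215] (array([ -57., -230.,    2.]), array([1.000e-01, 1.000e-01, 1.151e+02]))
```

View pics/s2.png

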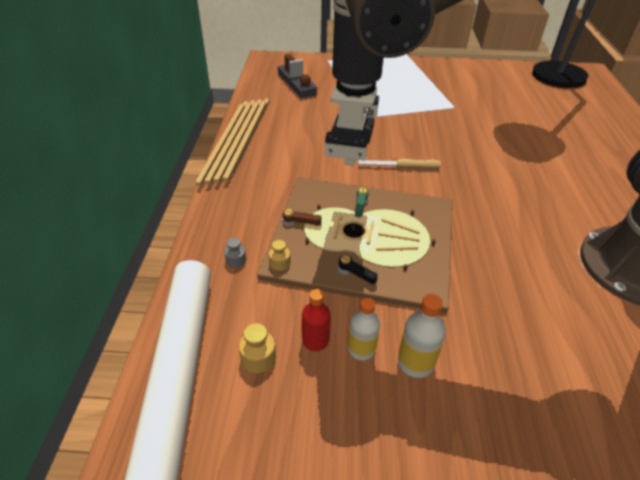

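The green arm now points at the soundhole: its hub is at (363,192) and its nose is towards (357,213), with the hole at (353,230). Everything else is unmoved.

Emit:
move_arm(
  motion=[
    [[-57, -230, 0], [0, 0, 70], 1],
    [[-57, -230, 0], [0, 0, 70], 1],
    [[-57, -230, 0], [0, 0, 70], 1],
    [[-57, -230, 0], [0, 0, 70], 1],
    [[-57, -230, 0], [0, 0, 70], 1],
    [[-57, -230, 0], [0, 0, 70], 1],
    [[-57, -230, 0], [0, 0, 70], 1],
    [[-57, -230, 0], [0, 0, 70], 1],
    [[-57, -230, 0], [0, 0, 70], 1],
    [[-57, -230, 0], [0, 0, 70], 1],
  ],
)

```text
clock: 5.78
tool_pos: [0.5991, 0.1243, 0.171]
orientation: [179.8, -0.1, -78.4]
force: [-0.4, -0.3, 1.0]
opening: 0.0
gripper_force: 0.0
```

Emit:
move_arm(
  motion=[
    [[0, 0, 0], [0, 0, 45], 1],
    [[0, 0, 0], [0, 0, 45], 1],
    [[0, 0, 0], [0, 0, 45], 1],
    [[0, 0, 0], [0, 0, 45], 1],
    [[0, 0, 0], [0, 0, 45], 1],
    [[0, 0, 0], [0, 0, 45], 1],
    [[0, 0, 0], [0, 0, 45], 1],
    [[0, 0, 0], [0, 0, 45], 1],
    [[0, 0, 0], [0, 0, 45], 1],
    [[0, 0, 0], [0, 0, 45], 1],
  ],
)

```text
clock: 6.62
tool_pos: [0.5996, 0.124, 0.172]
orientation: [180.0, -0.1, -122.9]
force: [-0.3, -0.3, -0.3]
opening: 0.0005
gripper_force: 0.0
```

Run:
```python
from g import *
print(now()[0],rel(now(),pose("b",146.1,.03,.054)))
```

```text
[0.59960544 0.12397287 0.17198094] (array([  0.,  -0., 118.]), array([ 0. , -0.1,  1. ]))
```

Emit:
move_arm(
  motion=[
    [[0, 0, 40], [0, 0, 1], 1],
    [[0, 0, 75], [0, 0, 1], 1],
    [[0, 0, 100], [0, 0, 1], 1],
    [[0, 0, 110], [0, 0, 1], 1],
    [[0, 0, 117], [0, 0, 1], 1],
    [[0, 0, 117], [0, 0, 1], 1],
    [[0, 0, 117], [0, 0, 1], 1],
  ],
)

```text
clock: 7.2
tool_pos: [0.6007, 0.1245, 0.0569]
orientation: [-179.9, 0.1, -124.0]
force: [0.1, 0.0, 0.4]
opening: 0.0004
gripper_force: 0.0
```

Run:
```python
from g import *
o=ctrl.get_obs();print(o["tool_pos"],o["orientation"],o["force"])
c=now()
for th in [146.1+6.5*k for k in range(10)]: print(th,*rel(c,pose("b",th,.0185,.054)))
```

```text
[0.60069623 0.1244546  0.05690233] [-1.79949598e+02  5.30010936e-02 -1.23971545e+02] [0.12032721 0.0353215  0.43710697]
146.1 [13.  0.  3.] [-0.1  0.1 -0.1]
152.6 [19.  2.  3.] [-0.1  0.1 -6.6]
159.1 [25.  3.  3.] [ -0.1   0.  -13.1]
165.6 [31.  4.  3.] [ -0.1   0.  -19.6]
172.1 [37.  3.  3.] [ -0.1   0.  -26.1]
178.6 [43.  3.  3.] [ -0.1   0.  -32.6]
185.1 [48.  1.  3.] [ -0.1   0.  -39.1]
191.6 [54. -1.  3.] [ -0.1   0.  -45.6]
198.1 [59. -4.  3.] [ -0.1   0.  -52.1]
204.6 [64. -8.  3.] [ -0.1   0.  -58.6]
```

Emit:
move_arm(
  motion=[
    [[12, 0, 1], [0, 0, 0], 1],
    [[19, 2, 1], [0, 0, -7], 1],
    [[25, 3, 1], [0, 0, -13], 1],
    [[31, 4, 1], [0, 0, -20], 1],
    [[37, 3, 1], [0, 0, -26], 1],
    [[43, 3, 1], [0, 0, -33], 1],
    [[48, 1, 1], [0, 0, -39], 1],
    [[54, -1, 1], [0, 0, -46], 1],
    [[59, -4, 1], [0, 0, -52], 1],
    [[59, -4, 1], [0, 0, -52], 1],
  ],
)

```text
clock: 8.03
tool_pos: [0.5706, 0.0726, 0.0567]
orientation: [-179.8, 0.0, -71.8]
force: [-1.2, 0.9, 1.2]
opening: 0.0004
gripper_force: 0.5
```

Run:
```python
from g import *
o=ctrl.get_obs();print(o["tool_pos"],o["orientation"],o["force"])
c=now()
for th in [198.1+6.25*k for k in range(11)]: print(th,*rel(c,pose("b",th,.0185,.054)))
```

```text
[0.57057419 0.07259993 0.05670011] [-1.79835139e+02  2.89479154e-02 -7.17510603e+01] [-1.16129018  0.94481699  1.20705581]
198.1 [-0. -1.  3.] [-0.2  0.   0.1]
204.35 [5. 1. 3.] [-0.2  0.  -6.1]
210.6 [11.  2.  3.] [ -0.2   0.  -12.4]
216.85 [17.  3.  3.] [ -0.2   0.  -18.6]
223.1 [23.  3.  3.] [ -0.2  -0.  -24.9]
229.35 [29.  2.  3.] [ -0.2  -0.  -31.1]
235.6 [34.  1.  3.] [ -0.2  -0.  -37.4]
241.85 [40. -1.  3.] [ -0.2  -0.  -43.6]
248.1 [45. -4.  3.] [ -0.2  -0.  -49.9]
254.35 [50. -7.  3.] [ -0.2  -0.1 -56.1]
260.6 [ 54. -11.   3.] [ -0.2  -0.1 -62.4]
```

Emit:
move_arm(
  motion=[
    [[5, 1, 1], [0, 0, -6], 1],
    [[11, 2, 1], [0, 0, -12], 1],
    [[17, 3, 1], [0, 0, -19], 1],
    [[23, 3, 1], [0, 0, -25], 1],
    [[29, 2, 1], [0, 0, -31], 1],
    [[34, 1, 1], [0, 0, -37], 1],
    [[40, -1, 1], [0, 0, -44], 1],
    [[45, -4, 1], [0, 0, -50], 1],
    [[50, -7, 1], [0, 0, -56], 1],
    [[54, -11, 1], [0, 0, -62], 1],
  ],
)

```text
clock: 8.87
tool_pos: [0.5972, 0.0249, 0.0549]
orientation: [-180.0, -0.0, -10.0]
force: [-2.4, -0.7, 1.6]
opening: 0.0005
gripper_force: 1.4
```

Emit:
move_arm(
  motion=[
    [[0, 0, 0], [0, 0, 0], 1],
    [[0, 0, 0], [0, 0, 0], 1],
    [[-8, 0, 0], [0, 0, 0], 1],
    [[-8, 0, 0], [0, 0, 0], 1],
    [[-8, 0, -40], [0, 0, 0], 1],
    [[-8, 0, -80], [0, 0, 0], 1],
    [[-8, 0, -120], [0, 0, 0], 1],
    [[-8, 0, -160], [0, 0, 0], 1],
    [[-8, 0, -180], [0, 0, 0], 1],
    [[-8, 0, -180], [0, 0, 0], 1],
  ],
)

```text
clock: 9.7
tool_pos: [0.5917, 0.0271, 0.2404]
orientation: [-179.8, -0.5, -10.1]
force: [1.0, 0.0, -0.0]
opening: 0.0001
gripper_force: 0.0
```

Run:
```python
from g import *
print(now()[0],now()[1].as_euler("xyz",degrees=True))
# retreat: to y -0.30, x .45
print(rel(now(),(np.array([.45,-.35,.25]),now()[1])))
```

```text
[0.59170302 0.02711377 0.24041444] [-179.77755314   -0.53632125  -10.0855302 ]
(array([-73., 396., -12.]), array([0., 0., 0.]))
```

Emit:
move_arm(
  motion=[
    [[-73, 396, -12], [0, 0, 0], 1],
    [[-73, 396, -12], [0, 0, 0], 1],
    [[-73, 396, -12], [0, 0, 0], 1],
    [[-73, 396, -12], [0, 0, 0], 1],
    [[-73, 396, -12], [0, 0, 0], 1],
    [[-73, 396, -12], [0, 0, 0], 1],
    [[-73, 396, -12], [0, 0, 0], 1],
    [[-73, 396, -12], [0, 0, 0], 1],
    [[-73, 396, -12], [0, 0, 0], 1],
    [[-73, 396, -12], [0, 0, 0], 1],
  ],
)

```text
clock: 10.53
tool_pos: [0.4469, -0.3531, 0.2458]
orientation: [180.0, 0.0, -10.2]
force: [0.0, 0.3, -0.0]
opening: 0.0005
gripper_force: 0.0
```

Run:
```python
from m import *
from plant import ctrl
t=ctrl.snapshot("top");t0=pickle.load(open("top0.pkl","rb"))
cv2.imwrite("pics/t3.png",cv2.resize(t["color"][150:390,160:480],None,fx=2.5,fy=2.5,interpolation=cv2.INTER_CUBIC))
M=masks(t);M0=masks(t0)
H=onz(t,comp(t,M["dark"],(349,275),16)[0],.022)[:2];H0=onz(t,comp(t0,M0["dark"],(349,275),16)[0],.022)[:2];print("hole shift",H-H0)
for n,k,a,h in [("g","green",(390,281),(406,285)),("b","dark",(306,267),(294,266))]:
    c,ar,l=comp(t,M[k],a,24);ys,xs=np.nonzero(l)
    w=np.array([onz(t,(x,y),.044) for x,y in zip(xs,ys)])[:,:2]
    hub=onz(t,comp(t,M["brass"],h,9)[0],.046)[:2];v=w.mean(0)-hub;v/=np.linalg.norm(v);d=H-hub
    print(n,ar,"line miss",v[0]*d[1]-v[1]*d[0],"x",v@d)
```

```text
hole shift [-1.03482728e-04 -4.25078631e-05]
g 241 line miss -0.004460733244229213 x 0.11520457608782428
b 253 line miss -0.009063942473693411 x 0.11435176257693694
```

View pics/t3.png

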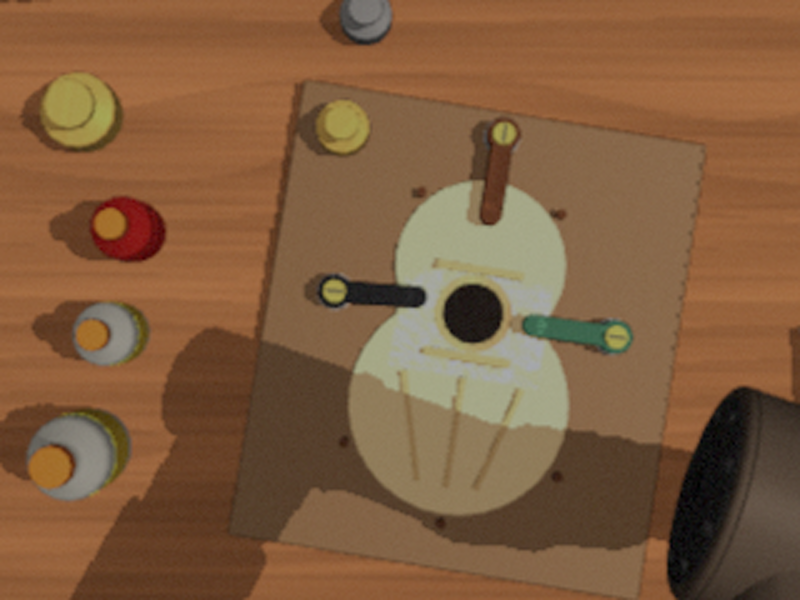

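Both arms point at the soundhole: black runs from (334,291) to (422,296) and green from (617,337) to (530,324), with the hole at (473,313). Their centre lines miss the hole's centre by about 9 mm (black) and 4 mm (green), against the 24 mm allowed. Everything else is unmoved and the robot is clear.

```bash
python3 -c "
from plant import ctrl
print(ctrl.close_job())"
```

```text
the job is handed in; nothing more can be done
None
```

I handed the job in at about 10.5 s with the green and black arms pointing at the soundhole, about 4 mm and 9 mm off its centre, and the soundboard moved by only about 0.1 mm. The other items look undisturbed and the robot is clear; the hand-in gave no verdict.

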